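# Set and lock the mitre jig

## Robot

A 6-joint arm with a two-finger parallel gripper is mounted at the origin on the work surface. World frame = base frame: x ahead of the robot, y to its left, z up, the work surface at z = 0. Lengths are in m, angles in rad, forces in N, time in s.
With the tool pointing down it reaches from about 0.375 to 0.9 m from the base axis. Payload 3.1 kg.
Tool frame: the origin (TCP) lies between the finger pads; the fingertips stand manip.nose_length ahead of it and the grasp point (between the pads) lies 5 mm behind it (manip.nose_length is the distance from the TCP to the fingertips, in m); z points along the fingers, y is the line along which they close (so a half turn about z gives the same grasp; the last joint's range is limited). The gripper opens to 85 mm and grips with 20 to 120 N. Pads are 22 mm wide; open, the fingers measure 114 mm over their backs; the gripper's body (76 mm by 85 mm) begins 54 mm behind the grasp point. The pads swing forward as they close: fully open they stand 13 mm farther back than shut.
Start: joints at [1.095, 0.527, 1.433, -0, 1.181, -0.178], TCP at [0.183, 0.598, 0.245] pointing down, gripper open.
Joint ranges: [-3.08, 3.08], [-0.75, 2.2], [0.22, 2.44], [-1.43, 4.57], [0, 2.65], [-2.85, 2.85]. Speed limits (rad/s): [2.79, 2.79, 3.14, 3.14, 3.14, 3.14].

## Interface

Orientations are given as a unit quaternion [x, y, z, w].
In Python, from station import monitor, eyes, job, manip gives the robot as it stands.
- The arm moves only by the shell command python3 -m pendant 'ROWS' [FORCE]. ROWS is JSON, a list that holds one entry, the list of rows, each a list of 7 numbers: the shift along the tool's x, y, z as a fraction of full scale, then the turn, a rotation vector about the tool's x, y, z as a fraction of full scale, then the opening, from 0 (shut) to 1 (fully open). A call has 1 to 20 rows; each row shifts and turns the commanded pose from where the row before left it, along the tool's axes as they then stand; what a row does not reach is not made up. Full scale, the value 1, is 800 mm for a shift and 0.12 rad for a turn. A row lasts 1/10 s, in which the tool goes at most 50 mm and 8.59 degrees, less where a joint would pass 70% of its speed; a pose out of reach is approached as far as the arm can. A call with a number of a shift or a turn outside -1 to 1 is refused whole. A call with a gripper value outside its range is refused whole. The fingers move at their own pace and stop on an object; FORCE is the grip in N (left out, the last holds). Time passes only in rows, so rows that do not move let the fingers close. It gives the time, the measured TCP pose, the force, the opening and the grip force at its end, in the units of the state.
- monitor.sense(): the state, without advancing time (a new reading comes with each control period).
- eyes.snapshot(name): name is "side" or "top" or "wrist"; returns a dict with "pixels" (480x640x3 uint8, red, green, blue), "depth" (480x640 float32, m along the optical axis (not along the pixel's ray), 0 where there is no reading), "intrinsics" (3x3 intrinsics, pixels), "eye" and "attitude" of the camera in the world. Camera axes: x right, y down, z forward; pixel columns grow to the right and rows downward; lengths in m; the calibration is good to about 2 mm. The wrist camera is an equidistant fisheye: a pixel r from the principal point sees the ray r / f radians off the axis. A picture is of the moment at which its call begins.
- job.sign_off(): hands the job in; it is judged then, once.
The state is a dict: "t": time; "q": joint angles; "qd": joint speeds; "tau": joint torques, N m; "tcp_pos": TCP position; "tool_rot": TCP orientation; "force": force on the tool from outside, world axes, zero at the start; "ft_torque": the same for the moment, N m; "finger_gap": opening from 0.0 (shut) to 1.0 (fully open); "gripper_force": force on a finger pad.
Only numpy, scipy, OpenCV 4.12 (cv2) and the standard library are available. Lean on these libraries where they do the work, as an engineer would, in place of code of your own. Each camera call takes 0.05 s, during which the arm holds its last target. There are 200 camera calls.

## Task

On the mitre jig, gently push the pointed arm round until it points straight at the taller of the two loose steel setting pins. Then, with the arm still pointing there, gently push the lock lever round as far as it goes. Only push: pick nothing up, and leave the pins and everything else on the bench where they stand.

Things in the scene. Friction and masses are not known exactly. Their poses are not given: they have to be found in the camera images.
- jig: fixed plywood board, 360 (x) x 520 (y) x 22 mm thick, lying on the table. Origin: on its underside, straight below the pointer arm's pivot; x points from the pivot towards the arc scale, y to the left seen along x. The board runs from x = -105 to +255 mm and y = -260 to +260 mm. Its top is 22 mm above the table.
- fence (a joint): angle of the pointer arm about its vertical pivot, rad: 0 when it lies along the jig's x, positive anticlockwise seen from above, stops at -1.0 and +1.0. Starts within 0.2 of 0. It has no spring; friction (0.25 N m, some 2 to 3 N pushed at 100 mm from the pivot) keeps it where it is left.
- fence_pivot (a point): on the pivot axis, level with the top of the arm (62 mm above the table). Axes turn with the arm: x along the arm towards its point. The round hub has radius 26 mm; a small bolt head stands 6 mm higher on it.
- fence_tip (a point): the sharp point of the aluminium pointer arm, 132 mm from the pivot, level with the arm's top. Axes as fence_pivot: x along the arm, outwards. The arm is a straight bar 24 mm wide with its upright sides 12 mm either side of its centreline, from 34 to 62 mm above the table, parallel up to 120 mm from the pivot and then tapering to the point.
- lock (a joint): angle of the lock lever about its vertical pivot, rad: 0 when the lever points along the jig's +y, growing as its free end swings anticlockwise seen from above (towards the jig's -x, the robot's side), to a slightly springy rubber stop at 1.3 = locked. Starts between 0 and 0.2. No spring; friction of 0.15 N m keeps it where it is left. It does not itself clamp the arm.
- lock_pivot (a point): on the lock lever's pivot axis, 62 mm above the table (lever's top is at 61 mm). The lever's base stands on the jig board, 200 mm to the left or to the right of the arm's pivot (jig y +200 or -200 mm).
- lock_tip (a point): centre of the round black knob at the lever's free end, 75 mm from its pivot, 62 mm above the table. The lever is a dark steel bar 14 mm wide, from 47 to 61 mm above the table; the knob is 22 mm across, from 43 to 65 mm above the table.
- lock_base: the lock lever's fixed square foot, 50 x 50 x 12 mm, which carries the lever. Origin: centre of its underside, below the lever's pivot; axes as the jig's.
- star_post: fixed post with a round five-lobed black knob, no lever, 46 mm tall, 52 mm across, on the jig board across from the lock lever (jig y -200 or +200 mm). Origin: centre of its foot. Not to be used.
- tall_pin: the taller loose steel setting pin, 70 mm tall, 18 mm across, on a foot 34 mm across and 8 mm high, standing on the jig board beyond the arm's reach, to the left or the right. Origin: centre of the foot's underside. The arm must point at it.
- short_pin: the shorter loose setting pin, 24 mm tall, otherwise the same, on the other side. Origin: centre of the foot's underside.
- offcut: short dark wood offcut, 60 x 35 x 19 mm, lying loose on the jig board behind the pivot, a bystander; origin at the centre of its underside
- tape: grey tape-measure case, 50 x 30 x 45 mm, standing loose on the jig board behind the pivot, a bystander; origin at the centre of its underside
- glue: white glue bottle, 60 mm across, 170 mm tall, a bystander; origin at the centre of its underside
- tin: steel can, 84 mm across, 110 mm tall, a bystander; origin at the centre of its underside
- mug: white mug, 80 mm across, 90 mm tall, a bystander; origin at the centre of its underside
- screwdriver: screwdriver lying on the table, about 190 mm long, 26 mm thick at the handle, a bystander; origin at the centre of its underside
- sanding_block: cork sanding block, 110 x 65 x 35 mm, a bystander; origin at the centre of its underside

How it is judged:
On the way, in this order (a step that is already met when the one before it is completed fails the run):
1. the arm points at the tall pin while the lock lever is still open (not (y of tall_pin in the frame of fence_tip above 0.008 m or y of tall_pin in the frame of fence_tip below -0.008 m) and value of joint lock below 0.4 rad), for 0.2 s.
2. the lock lever is pushed to its stop, the arm still pointing at the tall pin (not (y of tall_pin in the frame of fence_tip above 0.008 m or y of tall_pin in the frame of fence_tip below -0.008 m) and value of joint lock above 1.15 rad), for 0.2 s.
At the end, for the whole second after the job is handed in: The arm's centreline, drawn on past its point, passes within 8 mm of the tall pin's axis; the lock lever is within 0.15 rad of its stop; both are at rest; both pins stand upright (all of step 2 and velocity of joint fence between -0.05 and 0.05 rad/s and velocity of joint lock between -0.05 and 0.05 rad/s and angle between each of tall_pin, short_pin's own z axis and vertical below 0.1 rad); the robot touches nothing.
It fails at once if the lock lever is pushed over (past 0.7 rad) while the arm does not point at the tall pin, or the arm is moved off it afterwards (value of joint lock above 0.7 rad and (y of tall_pin in the frame of fence_tip above 0.008 m or y of tall_pin in the frame of fence_tip below -0.008 m)).
It fails at once if a setting pin is shifted by more than 10 mm, lifted or knocked over (distance of any of tall_pin, short_pin from where it was at the start of the episode above 0.01 m or angle between any of tall_pin, short_pin's own z axis and vertical above 0.5 rad).
It fails at once if something else on the bench is shifted by more than 20 mm or lifted (distance of any of offcut, tape, glue, tin, mug, screwdriver, sanding_block from where it was at the start of the episode above 0.02 m).
It fails at once if the jig, its arm, its lever or its star knob is pushed harder than 30 N (not gently) (contact force between any of the arm, the fingers and jig above 30 N or contact force between any of the arm, the fingers and lock_base above 30 N or contact force between any of the arm, the fingers and star_post above 30 N).
It also fails if it takes over 53 s, if anything falls off the work surface, if the arm or the gripper's body presses on something with over 40 N, if the wrist force passes 120 N, or if a joint passes its speed limit or range.

## Working session

There is one attempt and no reset: what is moved stays moved. The work goes in short steps, Python scripts to look and compute and a shell command to move; the robot and the scene stay as the last step left them, time stands still between calls to the robot, and variables do not carry over. Pictures are saved under pics/ and viewed, at most 10 in all, crops included, and the job is handed in when it is done.

```bash
ls; mkdir -p pics
python3 - <<'E'
from station import monitor, eyes, job, manip
import cv2,numpy as np
print(monitor.sense(), manip.nose_length)
for n in("top","side"):
    s=eyes.snapshot(n); cv2.imwrite(f"pics/{n}0.png",s["pixels"][:,:,::-1]); np.savez(f"{n}0.npz",**s); print(n,s["intrinsics"],s["eye"],s["attitude"])
E
```

```text
pics
{'t': 0.0, 'q': array([ 1.09549020e+00,  5.28454191e-01,  1.43391894e+00,  1.60611222e-06,
        1.18140155e+00, -1.78505296e-01]), 'qd': array([ 5.39656442e-04,  2.41689735e-03,  4.01702957e-04, -9.40312322e-05,
       -5.02942238e-04, -3.54887477e-04]), 'tau': array([-2.49119245e-05, -4.42350483e+01, -1.78017712e+01, -1.77716538e-04,
        8.42206908e-03, -2.48559326e-05]), 'tcp_pos': array([0.18244041, 0.59705296, 0.24433566]), 'tool_rot': array([ 1.47856532e-01,  9.89008218e-01, -1.03299739e-03, -3.51043793e-04]), 'force': array([ 0.77332621,  0.43841772, -0.31414783]), 'ft_torque': array([-0.0461873 , -0.06056017, -0.04711328]), 'gripper_force': 0.0, 'finger_gap': 0.9992563064690907} 0.014
top [[622.43188728   0.         327.86219655]
 [  0.         622.43188728 233.58417712]
 [  0.           0.           1.        ]] [0.34099616 0.01413066 1.54359729] [-0.69704846  0.71303391 -0.05964134  0.04635719]
side [[454.37790218   0.         321.44840201]
 [  0.         454.37790218 238.83875137]
 [  0.           0.           1.        ]] [0.40161769 0.88935845 0.73826999] [-0.06078711  0.89173824 -0.44636622  0.04318602]
```

View pics/top0.png

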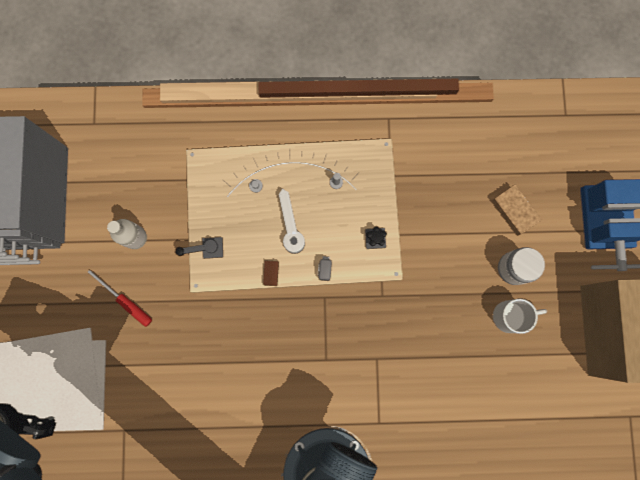

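View pics/side0.png

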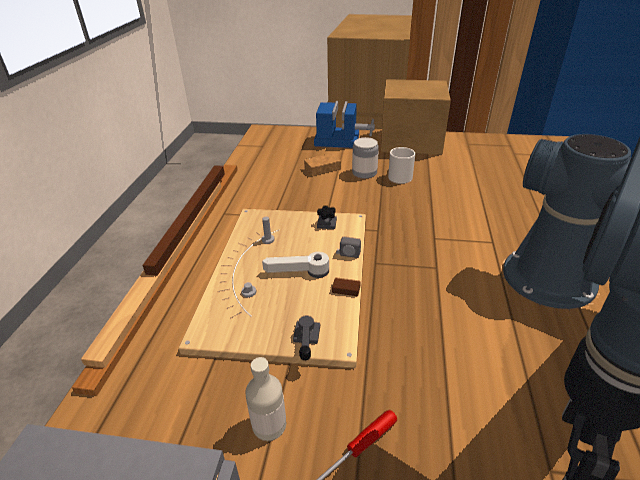

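The top view shows the pointer's hub at (293,241), its tip at (283,188) and the tall pin to the right at (336,180). The short pin is at (256,186). The lock base is at (212,247), with its knob to the left at (181,250). The star post is at (375,237), and the glue bottle is near (120,232).

```bash
cat > h.py <<'E'
import numpy as np,cv2
from scipy.spatial.transform import Rotation as R
def cloud(s):
    K=s["intrinsics"];d=s["depth"];v,u=np.mgrid[:480,:640]
    p=np.stack([(u-K[0,2])/K[0,0]*d,(v-K[1,2])/K[1,1]*d,d],-1)
    w=p@R.from_quat(s["attitude"]).as_matrix().T+s["eye"]; w[d==0]=np.nan
    return w
def ray(s,u,v,z):
    K=s["intrinsics"];r=R.from_quat(s["attitude"]).as_matrix()@[(u-K[0,2])/K[0,0],(v-K[1,2])/K[1,1],1]
    return s["eye"]+r*(z-s["eye"][2])/r[2]
E
python3 - <<'E'
from h import *
s=dict(np.load("top0.npz"));w=cloud(s);z=w[...,2]
for n,(u,v) in dict(c1=(187.5,150),c2=(391,139.5),c3=(401,278.5),c4=(190.5,291)).items(): print(n,ray(s,u,v,.022).round(4))
print("board z",np.nanmedian(z[200:220,210:240]), np.nanstd(z[200:220,210:240]))
def blob(n,u0,u1,v0,v1,zl,zh):
    m=np.zeros(z.shape,bool);m[v0:v1,u0:u1]=True;m&=(z>zl)&(z<zh);P=w[m];c=P.mean(0)
    e,V=np.linalg.eigh(np.cov(P[:,:2].T));print(n,len(P),c.round(4),"rng",P.min(0).round(4),P.max(0).round(4),"axis",V[:,1].round(4),np.sqrt(e).round(4));return P
blob("tall",322,352,165,195,.045,.12);blob("tallfoot",322,352,165,195,.026,.034)
blob("short",245,268,175,198,.028,.06)
P=blob("fence",270,310,182,256,.045,.075)
blob("hub",270,310,225,256,.045,.075)
blob("bar",270,310,192,224,.045,.075)
blob("lock",165,230,230,265,.040,.08);blob("knob",165,188,235,262,.040,.08)
blob("glue",90,150,205,250,.01,.2);blob("tape",310,340,250,290,.03,.2)
blob("offcut",255,290,255,290,.03,.2);blob("star",360,390,220,250,.03,.2)
c=cv2.resize(s["pixels"][125:300,165:410,::-1],None,fx=3.2,fy=3.2,interpolation=cv2.INTER_CUBIC);cv2.imwrite("pics/crop.png",c)
E
```

```text
c1 [0.7907 0.3305 0.022 ]
c2 [ 0.8085 -0.1831  0.022 ]
c3 [ 0.4556 -0.1939  0.022 ]
c4 [0.4368 0.3198 0.022 ]
board z 0.021074253478141625 0.003270630097408044
tall 70 [ 0.6968 -0.0389  0.0815] rng [ 0.6904 -0.0472  0.0454] [ 0.7078 -0.0316  0.0973] axis [-0.9994  0.0359] [0.0046 0.0049]
tallfoot 137 [ 0.6999 -0.0414  0.0284] rng [ 0.6683 -0.0792  0.026 ] [ 0.7443 -0.0051  0.0336] axis [-0.2788  0.9604] [0.0186 0.0204]
short 122 [0.6932 0.1602 0.0364] rng [0.6673 0.131  0.028 ] [0.711  0.186  0.0525] axis [-0.6248  0.7808] [0.0088 0.0101]
fence 780 [0.587  0.0747 0.0616] rng [0.5229 0.0414 0.0452] [0.6778 0.1003 0.0727] axis [-0.9818 -0.1899] [0.0102 0.0447]
hub 437 [0.5527 0.0682 0.0618] rng [0.5229 0.0414 0.0452] [0.5884 0.0918 0.0727] axis [-0.9789 -0.2043] [0.0122 0.0174]
bar 321 [0.6304 0.083  0.0614] rng [0.5923 0.0644 0.053 ] [0.67   0.1003 0.0702] axis [-0.978  -0.2086] [0.0069 0.0232]
lock 356 [0.5367 0.2953 0.0602] rng [0.5207 0.2431 0.0401] [0.5647 0.3494 0.0733] axis [-0.1478  0.989 ] [0.0068 0.0308]
knob 99 [0.5307 0.3355 0.0617] rng [0.5207 0.3204 0.047 ] [0.5407 0.3494 0.0733] axis [-0.1972  0.9804] [0.0054 0.0082]
glue 839 [0.5688 0.452  0.105 ] rng [0.5443 0.4321 0.01  ] [0.6042 0.4923 0.1754] axis [-0.8991  0.4377] [0.0124 0.0154]
tape 280 [ 0.479  -0.006   0.0638] rng [ 0.4541 -0.0407  0.0307] [0.5236 0.0095 0.076 ] axis [-0.9878  0.1555] [0.009  0.0153]
offcut 364 [0.4749 0.1246 0.0403] rng [0.4451 0.0799 0.0304] [0.507  0.1623 0.0522] axis [-0.9969  0.0786] [0.0108 0.0173]
star 403 [ 0.5544 -0.1312  0.0565] rng [ 0.5311 -0.1631  0.03  ] [ 0.5809 -0.1077  0.0747] axis [-0.0613  0.9981] [0.0139 0.0141]
```

View pics/crop.png

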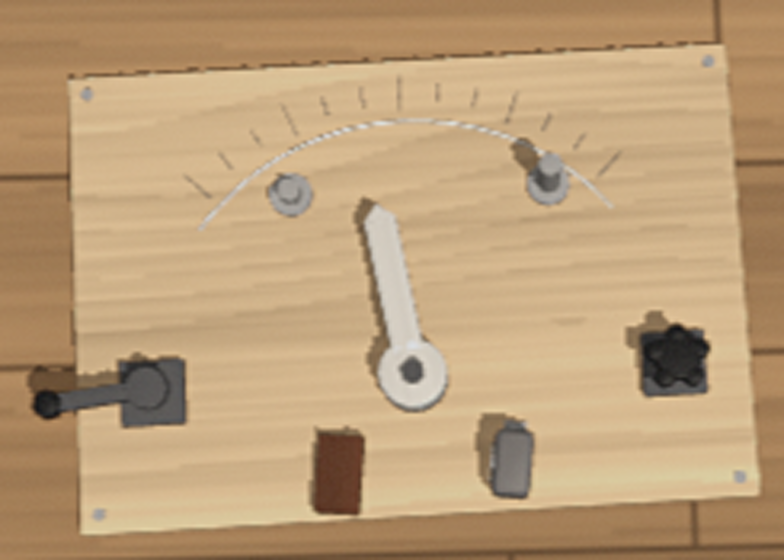

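The crop gives the tall pin's foot at about (547,185) and its top at (548,160). The hub bolt is at (412,370), the knob at (46,404) and the arm tip at (374,206).

```bash
cat >> h.py <<'E'
X=lambda q:R.from_quat(q).as_matrix()
yaw=.0304
piv=np.array([.5479,.0660])
lp=piv+.2*np.array([-np.sin(yaw),np.cos(yaw)])
u_=lambda t:np.array([np.cos(t),np.sin(t)]); n_=lambda t:np.array([-np.sin(t),np.cos(t)])
def rows(q,pts):
    "fractions in tool axes between successive world points"
    return (np.diff(np.array(pts),axis=0)@X(q)/.8)
def sup(q,m):
    T=X(q)[:2,:2]; return .011*abs(T[:,0]@m)+.0145*abs(T[:,1]@m)
E
python3 - <<'E'
from h import *
from station import monitor
np.set_printoptions(suppress=True)
s=dict(np.load("top0.npz"));st=monitor.sense();q=st["tool_rot"]
f=lambda a,b,z:ray(s,165+(a+.5)/3.2-.5,125+(b+.5)/3.2-.5,z)[:2]
bolt=f(412,370,.068);foot=f(547,185,.030);top=f(548,160,.092);knob=f(46,404,.065);tip=f(374,206,.062);lpv=f(149,386,.061)
print(bolt,piv,"pin",foot,top,"knob",knob,"lp",lpv,lp,"tip",tip)
pin=(foot+top)/2
print("target",np.arctan2(*(pin-piv)[::-1]),np.linalg.norm(pin-piv),"now",np.arctan2(*(tip-piv)[::-1]),"lock",np.arctan2(*(knob-lp)[::-1])-np.pi/2-yaw)
C=lambda t,g=0:piv+.095*u_(t)+(.012+g+sup(q,n_(t)))*n_(t)
P=[st["tcp_pos"],[*C(.2,.025),.244],[*C(.2,.025),.056]]
print(rows(q,P),P)
ts=np.linspace(.2,-.52,10);Q=[[*C(.2,.025),.056]]+[[*C(t),.056] for t in ts]
print(np.c_[rows(q,Q),np.array(Q)[1:]].round(4))
E
```

```text
[0.54934303 0.06643806] [0.5479 0.066 ] pin [ 0.697863   -0.03948854] [ 0.70237762 -0.03853481] knob [0.5300742  0.33922729] lp [0.54248184 0.26350192] [0.54182094 0.26590759] tip [0.67660445 0.09351759]
target -0.6038924464047256 0.18492829411837758 now 0.21063321115583847 lock 0.12846249100738524
[[-0.70258799 -0.38428208  0.00105283]
 [-0.00007719  0.00044537  0.23499957]] [array([0.18248186, 0.59712157, 0.24444425]), [np.float64(0.6300815420729753), np.float64(0.13876723206832542), 0.244], [np.float64(0.6300815420729753), np.float64(0.13876723206832542), 0.056]]
[[-0.0149 -0.0275  0.      0.635   0.1143  0.056 ]
 [-0.007  -0.0075  0.      0.6387  0.1069  0.056 ]
 [-0.0064 -0.0082  0.      0.6417  0.0991  0.056 ]
 [-0.0057 -0.0088  0.      0.644   0.091   0.056 ]
 [-0.005  -0.0094  0.      0.6456  0.0826  0.056 ]
 [-0.0042 -0.0099  0.      0.6465  0.0741  0.056 ]
 [-0.0033 -0.0103  0.      0.6466  0.0654  0.056 ]
 [-0.0025 -0.009   0.      0.6464  0.058   0.056 ]
 [-0.0019 -0.0088  0.      0.6457  0.0508  0.056 ]
 [-0.0012 -0.0091  0.      0.6445  0.0436  0.056 ]]
```

```bash
python3 -m pendant '[[[-0.0439,-0.024,0,0,0,0,0],[-0.0439,-0.024,0,0,0,0,0],[-0.0439,-0.024,0,0,0,0,0],[-0.0439,-0.024,0,0,0,0,0],[-0.0439,-0.024,0,0,0,0,0],[-0.0439,-0.024,0,0,0,0,0],[-0.0439,-0.024,0,0,0,0,0],[-0.0439,-0.024,0,0,0,0,0],[-0.0439,-0.024,0,0,0,0,0],[-0.0439,-0.024,0,0,0,0,0],[-0.0439,-0.024,0,0,0,0,0],[-0.0439,-0.024,0,0,0,0,0],[-0.0439,-0.024,0,0,0,0,0],[-0.0439,-0.024,0,0,0,0,0],[-0.0439,-0.024,0,0,0,0,0],[-0.0439,-0.024,0,0,0,0,0],[0,0,0,0,0,0,0],[0,0,0,0,0,0,0]]]'
python3 - <<'E'
from h import *
from station import eyes
s=eyes.snapshot("wrist");cv2.imwrite("pics/w1.png",s["pixels"][:,:,::-1]);np.savez("w1.npz",**s);print(s["intrinsics"],s["eye"],s["attitude"])
E
```

```text
t: 1.9
tcp_pos: [0.6302, 0.1387, 0.2444]
tool_rot: [0.149, 0.989, 0.0, -0.001]
force: [-0.2, 0.1, 1.1]
finger_gap: -0.003
gripper_force: 0.0
[[371.64829954   0.         316.63432886]
 [  0.         371.64829954 244.02029864]
 [  0.           0.           1.        ]] [0.55725842 0.16100592 0.37236044] [0.79464438 0.5878838  0.08979513 0.12194172]
```

View pics/w1.png

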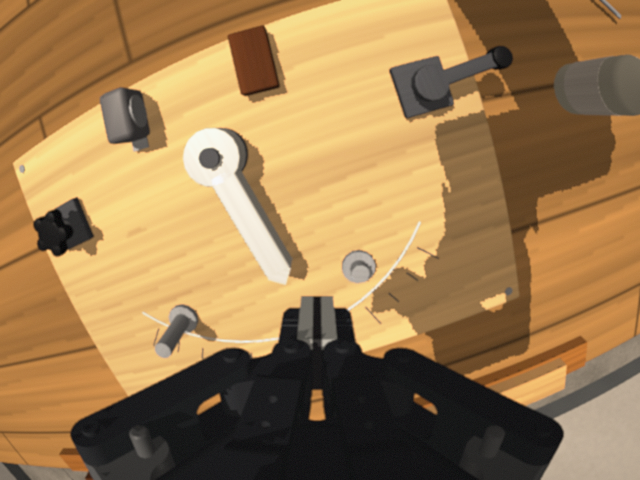

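The wrist view shows the hub bolt at (210,158), the arm tip at (287,282), the tall pin's foot at (183,319) and the knob at (502,57). The way down beside the arm is clear.

```bash
cat >> h.py <<'E'
def fray(s,u,v,z):
    K=s["intrinsics"];a=np.array([(u-K[0,2])/K[0,0],(v-K[1,2])/K[1,1]]);t=np.linalg.norm(a)
    r=X(s["attitude"])@np.r_[a/t*np.sin(t),np.cos(t)]
    return (s["eye"]+r*(z-s["eye"][2])/r[2])[:2]
E
python3 - <<'E'
from h import *
s=dict(np.load("w1.npz"));f=lambda *a:fray(s,*a)
b=f(210,158,.068);p=f(183,319,.030);t=f(285,282,.062)
print("bolt",b,"pin",p,"pintop",f(164,350,.092),"tip",t,"knob",f(502,57,.065),"lp",f(432,84,.061),"short",f(359,267,.03))
print(np.arctan2(*(p-b)[::-1]),np.arctan2(*(t-b)[::-1]))
E
python3 -m pendant '[[[0,0,0.047,0,0,0,0],[0,0,0.047,0,0,0,0],[0,0,0.047,0,0,0,0],[0,0,0.047,0,0,0,0],[0,0,0.047,0,0,0,0],[0,0,0,0,0,0,0],[-0.005,-0.009,0,0,0,0,0],[-0.005,-0.009,0,0,0,0,0],[-0.0049,-0.0095,0,0,0,0,0],[-0.0035,-0.00375,0,0,0,0,0],[-0.0035,-0.00375,0,0,0,0,0],[-0.0032,-0.0041,0,0,0,0,0],[-0.0032,-0.0041,0,0,0,0,0]]]'
```

```text
bolt [0.55037721 0.06967381] pin [ 0.69951364 -0.03625038] pintop [ 0.70029308 -0.03584967] tip [0.6765293  0.09418635] knob [0.53219291 0.3390448 ] lp [0.54366214 0.26685239] short [0.69498282 0.1624859 ]
-0.6175722230951102 0.19191796218451312
t: 3.25
tcp_pos: [0.6418, 0.0999, 0.0577]
tool_rot: [0.148, 0.989, 0.0, -0.0]
force: [-1.0, 3.0, 1.4]
finger_gap: -0.004
gripper_force: 1.4
```

```bash
python3 -m pendant '[[[-0.0028,-0.0044,0,0,0,0,0],[-0.0028,-0.0044,0,0,0,0,0],[-0.0025,-0.0047,0,0,0,0,0],[-0.0025,-0.0047,0,0,0,0,0],[-0.0021,-0.005,0,0,0,0,0],[-0.0021,-0.005,0,0,0,0,0],[-0.0017,-0.0052,0,0,0,0,0],[-0.0017,-0.0052,0,0,0,0,0],[-0.0012,-0.0045,0,0,0,0,0],[-0.0012,-0.0045,0,0,0,0,0],[-0.001,-0.0044,0,0,0,0,0],[-0.001,-0.0044,0,0,0,0,0],[-0.0006,-0.0045,0,0,0,0,0],[-0.0006,-0.0045,0,0,0,0,0],[0,0,0,0,0,0,0]]]'
python3 - <<'E'
from h import *
from station import eyes
for n in("wrist","top"):
    s=eyes.snapshot(n);cv2.imwrite(f"pics/{n}2.png",s["pixels"][:,:,::-1]);np.savez(f"{n}2.npz",**s)
E
```

```text
t: 4.75
tcp_pos: [0.6449, 0.0435, 0.0574]
tool_rot: [0.148, 0.989, -0.0, 0.0]
force: [0.6, 0.9, -0.6]
finger_gap: 0.005
gripper_force: 0.4
```

View pics/wrist2.png

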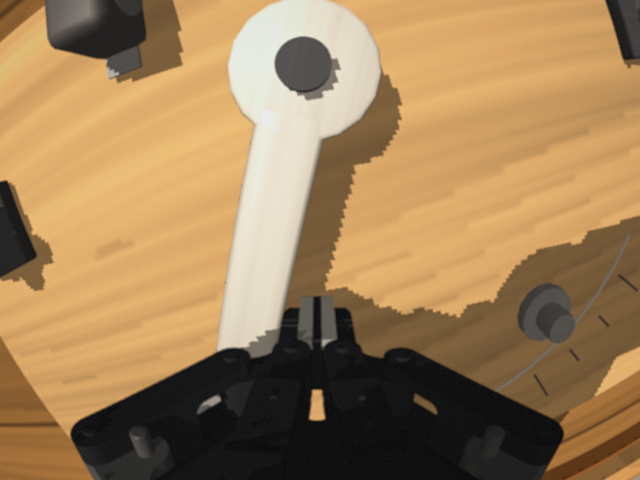

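The wrist view shows the hub bolt at (303,64). The arm's left edge runs from (253,130) to (219,345) and its right edge from (320,142) to (291,290), with the fingers touching the right side.

```bash
cat > ang.py <<'E'
from h import *
import sys
def arm(s):
    f=s["pixels"].astype(int);m=(f.min(2)>150)&(f.max(2)-f.min(2)<60)
    L=[];Rr=[]
    for v in range(160,285,5):
        c=np.where(m[v,180:360])[0]+180
        if len(c)<20: continue
        L.append(fray(s,c[0]-.5,v,.062));Rr.append(fray(s,c[-1]+.5,v,.062))
    L,Rr=np.array(L),np.array(Rr);C=(L+Rr)/2
    vx,vy,x,y=cv2.fitLine(C.astype(np.float32),cv2.DIST_HUBER,0,1e-4,1e-4).ravel()
    return np.arctan2(vy,vx)if vx>0 else np.arctan2(-vy,-vx),np.array([x,y]),np.linalg.norm(L-Rr,axis=1).mean()
if __name__=="__main__":
    s=dict(np.load(sys.argv[1]));a,c,w=arm(s);b=fray(s,303,64,.068)
    pin=np.array([.6995,-.0375]);d=u_(a)
    print("arm angle",a,"pt",c,"width",w,"bolt",b,"pin off line",n_(a)@(pin-c),"bolt off line",n_(a)@(b-c),"pin dir",np.arctan2(*(pin-b)[::-1]),np.arctan2(*(pin-piv)[::-1]))
E
python3 ang.py wrist2.npz
python3 - <<'E'
from h import *
s=dict(np.load("top2.npz"));cv2.imwrite("pics/c2.png",cv2.resize(s["pixels"][125:300,165:410,::-1],None,fx=3.2,fy=3.2,interpolation=cv2.INTER_CUBIC))
E
```

```text
arm angle -0.52509665 pt [0.59604174 0.0405835 ] width 0.022664513262950006 bolt [0.55023632 0.0677861 ] pin off line -0.01570045682548916 bolt off line 0.0005756417585202243 pin dir -0.6143207886810251 -0.5990326790266003
```

View pics/c2.png

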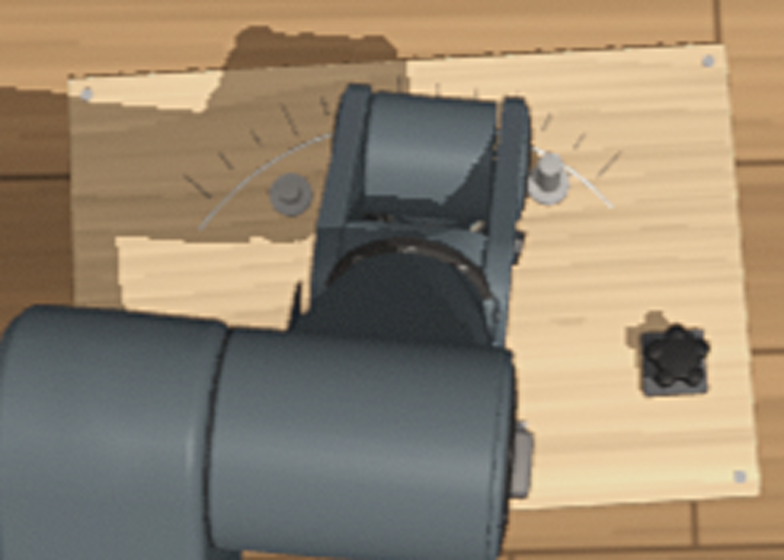

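The robot arm blocks the top view of the pointer. It does show the tall pin's foot still at (547,186).

```bash
python3 -m pendant '[[[0,-0.0025,0,0,0,0,0],[0,-0.0025,0,0,0,0,0],[0,-0.0025,0,0,0,0,0],[0,-0.0022,0,0,0,0,0],[0,0,0,0,0,0,0]]]'
python3 -m pendant '[[[0,0.01,0,0,0,0,0],[0,0.02,0,0,0,0,0],[0,0,-0.04,0,0,0,0],[0,0,-0.05,0,0,0,0],[0,0,-0.05,0,0,0,0],[0,0,-0.05,0,0,0,0],[0,0.05,0,0,0,0,0],[0,0,0,0,0,0,0],[0,0,0,0,0,0,0]]]'
python3 - <<'E'
from h import *
from station import eyes
s=eyes.snapshot("wrist");cv2.imwrite("pics/w3.png",s["pixels"][:,:,::-1]);np.savez("w3.npz",**s)
E
```

```text
t: 5.35
tcp_pos: [0.6422, 0.0367, 0.0574]
tool_rot: [0.148, 0.989, -0.0, -0.0]
force: [-1.0, 2.0, 1.1]
finger_gap: -0.001
gripper_force: 0.9
t: 6.25
tcp_pos: [0.661, 0.0997, 0.2092]
tool_rot: [0.147, 0.989, -0.0, -0.0]
force: [0.4, 0.1, 0.1]
finger_gap: -0.001
gripper_force: 0.0
```

View pics/w3.png

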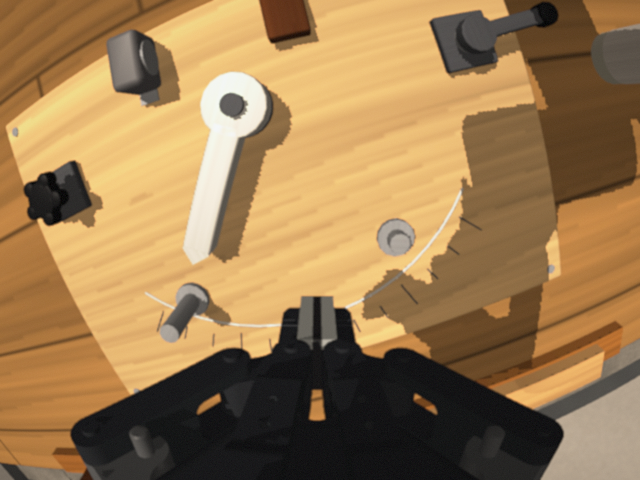

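The wrist view shows the bolt at (233,105), the tip at (197,262), the tall pin's foot at (191,301) and its top at (171,331).

Run:
```python
from h import *
s=dict(np.load("w3.npz"));f=lambda *a:fray(s,*a)
b=f(233,105,.068);p=f(191.5,301,.030);pt=f(171,331,.092);t=f(197,263,.062)
print(b,p,pt,t)
px=s["pixels"].astype(int);m=(px.min(2)>185)
mid=[]
for v in range(150,240,5):
    c=np.where(m[v,170:250])[0]+170; L,Q=f(c[0]-.5,v,.062),f(c[-1]+.5,v,.062);mid.append((L+Q)/2)
    if v%20==0: print(v,c[0],c[-1],np.linalg.norm(L-Q))
vx,vy,x,y=cv2.fitLine(np.array(mid,np.float32),cv2.DIST_HUBER,0,1e-4,1e-4).ravel();a=np.arctan(vy/vx)
A=lambda v:np.arctan2(v[1],v[0])
print("edge fit",a,"bolt off",n_(a)@(b-[x,y]))
for q in(p,pt): print("tip dir",A(t-b),"pin dir",A(q-b),"pin off by tip line",n_(A(t-b))@(q-b),"by fit",n_(a)@(q-b))
```

```text
[0.55112506 0.06952961] [ 0.70086572 -0.03772192] [ 0.69856246 -0.03483931] [ 0.658303   -0.00208998]
160 203 230 0.022153617384200967
180 198 225 0.022531412938528405
200 193 219 0.02217484638784952
220 189 214 0.021822389128527502
edge fit -0.59946823 bolt off 0.0025218334645338457
tip dir -0.5890845750104634 pin dir -0.6215479735581635 pin off by tip line -0.005978312845335482 by fit -0.004066493815297704
tip dir -0.5890845750104634 pin dir -0.6159992201356487 pin off by tip line -0.004861263202915266 by fit -0.002986019115142559
```

```bash
python3 -m pendant '[[[0,-0.05,0,0,0,0,0],[0,0,0.05,0,0,0,0],[0,0,0.05,0,0,0,0],[0,0,0.05,0,0,0,0],[0,0,0.04,0,0,0,0],[0,0,0,0,0,0,0],[0,-0.015,0,0,0,0,0],[0,-0.011,0,0,0,0,0],[0,-0.003,0,0,0,0,0],[0,-0.002,0,0,0,0,0],[0,-0.0018,0,0,0,0,0],[0,0,0,0,0,0,0],[0,0,0,0,0,0,0]]]'
python3 -m pendant '[[[0,0.01,0,0,0,0,0],[0,0.02,0,0,0,0,0],[0,0,-0.04,0,0,0,0],[0,0,-0.05,0,0,0,0],[0,0,-0.05,0,0,0,0],[0,0,-0.05,0,0,0,0],[0,0.05,0,0,0,0,0],[0,0,0,0,0,0,0],[0,0,0,0,0,0,0]]]'
python3 - <<'E'
from h import *
from station import eyes
s=eyes.snapshot("wrist");np.savez("w4.npz",**s);cv2.imwrite("pics/w4.png",cv2.resize(s["pixels"][60:360,120:420,::-1],None,fx=2,fy=2,interpolation=cv2.INTER_CUBIC))
E
```

```text
t: 7.6
tcp_pos: [0.6429, 0.0349, 0.0581]
tool_rot: [0.148, 0.989, 0.0, 0.001]
force: [2.2, 2.2, 1.5]
finger_gap: -0.002
gripper_force: 1.3
t: 8.5
tcp_pos: [0.6597, 0.0978, 0.2086]
tool_rot: [0.146, 0.989, -0.0, -0.001]
force: [-0.0, 0.4, -0.1]
finger_gap: 0.002
gripper_force: 0.0
```

View pics/w4.png

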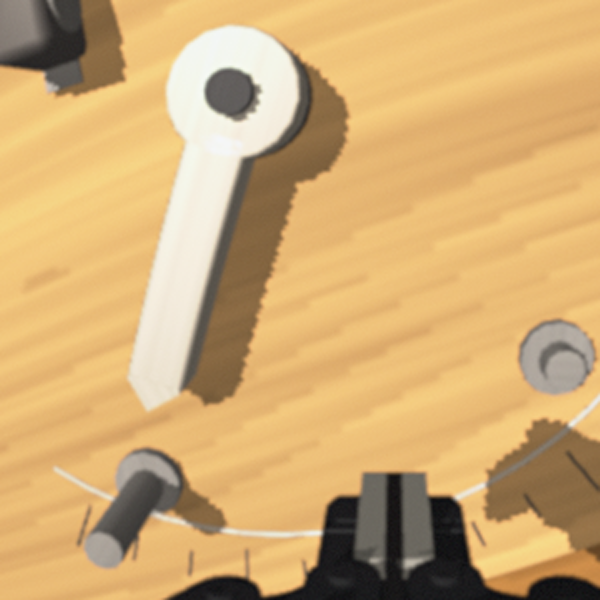

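In this crop (2x, offset 120,60) the bolt is at (230,92), the tip at (150,410), the tall pin's foot centre at (150,481) and the pin's top at (105,549).

Run:
```python
from h import *
s=dict(np.load("w4.npz"));f=lambda a,b,z:fray(s,119.75+a/2,59.75+b/2,z)
h=f(233.5,92,.062);b=f(230,92,.068);p=f(150,481,.030);pt=f(105,549,.092);t=f(150,411,.062)
print(h,b,p,pt,t)
px=s["pixels"].astype(int);m=(px.min(2)>185)
mid=[]
for v in range(150,240,5):
    c=np.where(m[v,170:250])[0]+170; L,Q=fray(s,c[0]-.5,v,.062),fray(s,c[-1]+.5,v,.062);mid.append((L+Q)/2)
vx,vy,x,y=cv2.fitLine(np.array(mid,np.float32),cv2.DIST_HUBER,0,1e-4,1e-4).ravel();a=np.arctan(vy/vx)
A=lambda v:np.arctan2(v[1],v[0])
print("edge fit",a,"hub,bolt,tip off",[n_(a)@(o-[x,y]) for o in(h,b,t)])
for q in(p,pt): print("tip dir",A(t-b),A(t-h),"pin dir",A(q-b),A(q-h),"off by tip line",n_(A(t-h))@(q-h),"by bolt",n_(A(t-b))@(q-b),"fit",n_(a)@(q-[x,y]))
```

```text
[0.55023871 0.06889075] [0.55059491 0.06878122] [ 0.6991019  -0.03562495] [ 0.69981757 -0.03660147] [ 0.65786097 -0.00636568]
edge fit -0.6184433 hub,bolt,tip off [np.float64(0.0009778119303156861), np.float64(0.0010950861425165226), np.float64(0.0020561219748821617)]
tip dir -0.6111054154768208 -0.6102321918725458 pin dir -0.6127625029569952 -0.612128805461203 off by tip line -0.00034497384762503466 by bolt -0.0003008193355986154 fit 0.0021263496789920458
tip dir -0.6111054154768208 -0.6102321918725458 pin dir -0.6148822993885916 -0.6142484710447009 off by tip line -0.0007351246116742068 by bolt -0.0006899691503889542 fit 0.0017456227308964456
```

The arm points at the pin to within about 2 mm. Next is the lock lever.

Run:
```python
from h import *
from station import monitor
np.set_printoptions(suppress=True)
st=monitor.sense();q=st["tool_rot"];print(st["tcp_pos"])
lp=np.array([.5425,.2665])
C=lambda t,g=0:lp+.046*u_(t)-(.007+g+sup(q,n_(t)))*n_(t)
P=[st["tcp_pos"],[*C(1.74,.022),st["tcp_pos"][2]],[*C(1.74,.022),.059]]
print(rows(q,P).round(4),P[1])
ts=np.linspace(1.74,2.95,13);Q=[[*C(1.74,.022),.06]]+[[*C(t),.06] for t in ts]
print(np.c_[rows(q,Q),np.array(Q)[1:],ts].round(4))
```

```text
[0.65941454 0.096912   0.2081627 ]
[[ 0.1765  0.2371  0.0002]
 [-0.0005  0.0003  0.1865]] [np.float64(0.5794343636999639), np.float64(0.31947619617220485), np.float64(0.20816269576899932)]
[[ 0.0246 -0.0123  0.0001  0.5577  0.3158  0.06    1.74  ]
 [ 0.0057  0.0002  0.      0.5534  0.3172  0.06    1.8408]
 [ 0.0059 -0.0004  0.      0.5488  0.3183  0.06    1.9417]
 [ 0.0061 -0.0011  0.      0.5439  0.3188  0.06    2.0425]
 [ 0.0061 -0.0019  0.      0.5387  0.3188  0.06    2.1433]
 [ 0.006  -0.0027  0.      0.5335  0.3182  0.06    2.2442]
 [ 0.0058 -0.0035  0.      0.5282  0.3169  0.06    2.345 ]
 [ 0.0055 -0.0043  0.      0.523   0.3149  0.06    2.4458]
 [ 0.0051 -0.005   0.      0.5179  0.3122  0.06    2.5467]
 [ 0.0045 -0.0057  0.      0.5131  0.3089  0.06    2.6475]
 [ 0.0039 -0.0064  0.      0.5086  0.3049  0.06    2.7483]
 [ 0.0031 -0.0069  0.      0.5047  0.3004  0.06    2.8492]
 [ 0.0025 -0.0047  0.      0.5016  0.2974  0.06    2.95  ]]
```

```bash
python3 -m pendant '[[[0.0294,0.0395,0,0,0,0,0],[0.0294,0.0395,0,0,0,0,0],[0.0294,0.0395,0,0,0,0,0],[0.0294,0.0395,0,0,0,0,0],[0.0294,0.0395,0,0,0,0,0],[0.0294,0.0395,0,0,0,0,0],[0,0,0.045,0,0,0,0],[0,0,0.045,0,0,0,0],[0,0,0.045,0,0,0,0],[0,0,0.0455,0,0,0,0],[0,0,0,0,0,0,0],[0,0,0,0,0,0,0]]]'
python3 - <<'E'
from h import *
from station import eyes
s=eyes.snapshot("wrist");cv2.imwrite("pics/w5.png",s["pixels"][:,:,::-1])
E
```

```text
t: 9.75
tcp_pos: [0.5804, 0.3178, 0.0639]
tool_rot: [0.148, 0.989, -0.001, -0.001]
force: [0.7, 0.1, -0.2]
finger_gap: 0.001
gripper_force: 0.0
```

View pics/w5.png

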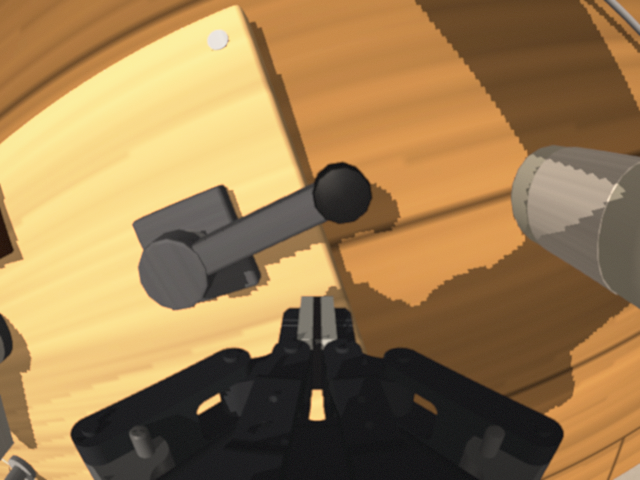

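The wrist view shows the fingers at (318,310) next to the lever bar. The knob is at (343,192), the lever pivot at (173,270), and the bottle is clear at (590,200).

```bash
python3 -m pendant '[[[0,0,0.006,0,0,0,0],[0.0083,-0.0041,0,0,0,0,0],[0.0083,-0.0041,0,0,0,0,0],[0.008,-0.0041,0,0,0,0,0],[0.0057,0.0002,0,0,0,0,0],[0.0059,-0.0004,0,0,0,0,0],[0.0061,-0.0011,0,0,0,0,0],[0.0061,-0.0019,0,0,0,0,0],[0.006,-0.0027,0,0,0,0,0],[0.0058,-0.0035,0,0,0,0,0],[0.0055,-0.0043,0,0,0,0,0],[0.0051,-0.005,0,0,0,0,0]]]'
```

```text
t: 11.0
tcp_pos: [0.5194, 0.3117, 0.0603]
tool_rot: [0.148, 0.989, 0.0, 0.0]
force: [3.7, 1.7, 1.0]
finger_gap: -0.005
gripper_force: 1.9
```

```bash
python3 -m pendant '[[[0.0023,-0.0029,0,0,0,0,0],[0.0023,-0.0029,0,0,0,0,0],[0.002,-0.0032,0,0,0,0,0],[0.002,-0.0032,0,0,0,0,0],[0,0,0,0,0,0,0]]]'
python3 -m pendant '[[[0.0015,-0.0034,0,0,0,0,0],[0,0,0,0,0,0,0]]]'
python3 -m pendant '[[[0.001,-0.0022,0,0,0,0,0],[0,0,0,0,0,0,0]]]'
python3 - <<'E'
from h import *
from station import eyes
s=eyes.snapshot("wrist");cv2.imwrite("pics/w6.png",s["pixels"][:,:,::-1]);np.savez("w6.npz",**s)
E
```

```text
t: 11.5
tcp_pos: [0.5091, 0.3037, 0.0599]
tool_rot: [0.148, 0.989, -0.0, -0.001]
force: [2.4, 1.8, 1.3]
finger_gap: 0.001
gripper_force: 1.0
t: 11.7
tcp_pos: [0.5076, 0.3015, 0.0599]
tool_rot: [0.148, 0.989, -0.0, -0.001]
force: [2.0, 1.7, -0.2]
finger_gap: 0.001
gripper_force: 1.1
t: 11.9
tcp_pos: [0.5067, 0.3002, 0.06]
tool_rot: [0.148, 0.989, -0.0, -0.0]
force: [2.0, 2.0, -0.7]
finger_gap: -0.001
gripper_force: 1.3
```

View pics/w6.png

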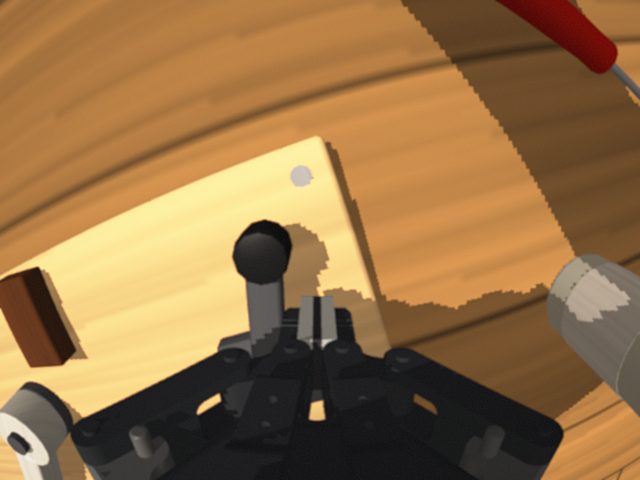

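That was my tenth and last picture. It shows the lever bar left of the fingers with its knob at (262,251), so from here on I work from numbers only.

```bash
cat > kn.py <<'E'
from h import *
from station import eyes,monitor
lp=np.array([.5425,.2665]);st=monitor.sense()
s=eyes.snapshot("wrist")
g=s["pixels"].max(2)[190:300,200:305];m=(g<62).astype(np.uint8)
n,l,S,c=cv2.connectedComponentsWithStats(m);i=1+S[1:,4].argmax()
ys,xs=np.where(l==i);k=ys<ys.min()+60
(cx,cy),r=cv2.minEnclosingCircle(np.c_[xs[k],ys[k]].astype(np.float32))
b=fray(s,200+cx,190+cy,.056)
print("knob px",200+cx,190+cy,r,"knob",b,"r",np.linalg.norm(b-lp),"lock",np.arctan2(*(b-lp)[::-1])-np.pi/2-yaw)
for z in(.05,.062):
    b=fray(s,262,251,z);print(b,np.linalg.norm(b-lp),np.arctan2(*(b-lp)[::-1])-np.pi/2-yaw)
print(st["tcp_pos"],st["force"],np.linalg.norm(st["ft_torque"]))
E
python3 kn.py
```

```text
knob px 264.0 252.87288284301758 32.01385498046875 knob [0.47094989 0.29022605] r 0.07538132494036291 lock 1.220206187353616
[0.47168325 0.28825465] 0.0740829082134658 1.2423505260208685
[0.46836726 0.29123108] 0.0781491513734621 1.2184009923525372
[0.5067644  0.30022752 0.06001755] [ 2.30525242  2.76798569 -0.76825346] 0.4805354562843603
```

```bash
python3 -m pendant '[[[0.0007,-0.0022,0,0,0,0,0],[0,0,0,0,0,0,0]]]'
python3 -m pendant '[[[0.0005,-0.0018,0,0,0,0,0],[0,0,0,0,0,0,0]]]'
python3 -m pendant '[[[0.0005,-0.0012,0,0,0,0,0],[0,0,0,0,0,0,0]]]'; python3 kn.py
```

```text
t: 12.2
tcp_pos: [0.5059, 0.2988, 0.0601]
tool_rot: [0.148, 0.989, 0.0, 0.0]
force: [3.2, 2.9, -0.2]
finger_gap: -0.001
gripper_force: 1.6
t: 12.4
tcp_pos: [0.5055, 0.298, 0.0602]
tool_rot: [0.148, 0.989, 0.001, 0.001]
force: [3.1, 4.1, -1.3]
finger_gap: -0.002
gripper_force: 2.4
t: 12.6
tcp_pos: [0.5055, 0.2979, 0.0602]
tool_rot: [0.148, 0.989, 0.001, 0.001]
force: [4.2, 6.1, -3.0]
finger_gap: 0.002
gripper_force: 3.5
knob px 260.68774795532227 254.28063201904297 32.392433166503906 knob [0.46990068 0.28653173] r 0.07531222577238939 lock 1.2711733535895127
[0.47048824 0.28598056] 0.07460016802137326 1.2762007209168245
[0.4671336  0.28892872] 0.07863295095933028 1.251146750065246
[0.50551734 0.29791649 0.06018714] [ 4.20036914  6.06274435 -3.00605146] 1.2440818756277694
```

The force rises while the position stalls, so the lever is at its stop. One slight press more, then back off, rise and check.

```bash
python3 -m pendant '[[[0.0003,-0.001,0,0,0,0,0],[0,0,0,0,0,0,0],[0,0,0,0,0,0,0]]]'
python3 -m pendant '[[[0,0.01,0,0,0,0,0],[0,0.02,0,0,0,0,0],[0,0,-0.04,0,0,0,0],[0,0,-0.05,0,0,0,0],[0,0,-0.05,0,0,0,0],[0,0,-0.05,0,0,0,0],[-0.03,-0.04,0,0,0,0,0],[-0.03,-0.04,0,0,0,0,0],[-0.03,-0.04,0,0,0,0,0],[-0.03,-0.04,0,0,0,0,0],[-0.03,-0.04,0,0,0,0,0],[0,0,0,0,0,0,0],[0,0,0,0,0,0,0]]]'
python3 - <<'E'
from h import *
from station import eyes,monitor
s=eyes.snapshot("wrist");np.savez("w7.npz",**s);px=s["pixels"].astype(int)
lp=np.array([.5425,.2665]);print(s["eye"])
# predicted pixel of a world point
def proj(P):
    c=X(s["attitude"]).T@(np.array(P)-s["eye"]);t=np.arctan2(np.hypot(*c[:2]),c[2]);K=s["intrinsics"]
    return c[:2]/np.hypot(*c[:2])*t*K[0,0]+K[:2,2]
m=((px.min(2)>180)&(px.max(2)-px.min(2)<60)).astype(np.uint8)
n,l,S,c=cv2.connectedComponentsWithStats(m)
a=proj([.60,.034,.062]);print("arm exp",a,"hub exp",proj([.55,.0685,.062]),"pin exp",proj([.6995,-.0365,.03]),"knob exp",proj([*(lp+.075*u_(2.9)),.06]))
i=l[int(a[1]),int(a[0])];ys,xs=np.where(l==i);W=np.array([fray(s,x,y,.062) for x,y in zip(xs,ys)])
b=np.array([.5503,.0687]);d=W-b;k=(np.hypot(*d.T)>.035)&(np.hypot(*d.T)<.115)
vx,vy,x,y=cv2.fitLine(W[k].astype(np.float32),cv2.DIST_HUBER,0,1e-4,1e-4).ravel();A=np.arctan(vy/vx)
far=np.hypot(*d.T).argsort()[-8:];t=W[far].mean(0)
print("fit",A,"tip",t,"tip dir",np.arctan2(*(t-b)[::-1]),"pin off fit",n_(A)@(np.array([.6995,-.0365])-[x,y]))
kx,ky=proj([*(lp+.075*u_(2.9)),.06]);kx,ky=int(kx),int(ky);x0,y0=max(kx-35,0),max(ky-35,0)
g=(px.max(2)[y0:ky+35,x0:kx+35]<50);yy,xx=np.where(g)
print("dark px",len(yy),[xx.min()+x0,xx.max()+x0,yy.min()+y0,yy.max()+y0] if len(yy) else None, monitor.sense()["force"])
W=np.array([fray(s,x0+q,y0+r,.06) for q,r in zip(xx,yy)])
if len(W):
    kn=np.median(W[np.hypot(*(W-lp).T)>.062],0);print("knob",kn,"r",np.hypot(*(kn-lp)),"lock",np.arctan2(*(kn-lp)[::-1])-np.pi/2-yaw)
E
```

```text
t: 12.95
tcp_pos: [0.5055, 0.2978, 0.0602]
tool_rot: [0.148, 0.989, 0.002, 0.002]
force: [5.3, 7.8, -3.0]
finger_gap: 0.002
gripper_force: 4.3
t: 14.25
tcp_pos: [0.5772, 0.1298, 0.2113]
tool_rot: [0.149, 0.989, -0.001, -0.002]
force: [0.1, -0.0, 0.1]
finger_gap: 0.002
gripper_force: 0.0
[0.50472215 0.15220905 0.33946012]
arm exp [215.86062899 288.93284569] hub exp [232.01552239 221.47551497] pin exp [201.68824937 373.97487805] knob exp [466.88424869  48.61875303]
fit -0.60964286 tip [ 0.65518325 -0.00571754] tip dir -0.6170916292560591 pin off fit 0.0006045365323977322
dark px 555 [np.int64(451), np.int64(478), np.int64(37), np.int64(82)] [-0.54375663  1.19987614  0.27791676]
knob [0.47028954 0.28313444] r 0.07410165164520403 lock 1.313985607973023
```

Everything checks out: the arm is still on the pin to within about 1 mm, the lever is at its stop at about 1.3 rad, and the robot is clear.

```bash
python3 -c "
from station import job;print(job.sign_off())"
```

```text
the job is handed in; nothing more can be done
None
```

The job is handed in: by my last measurement the arm points at the tall pin to within about 1 mm and the lock lever is at its stop (about 1.3 rad). The robot was clear of everything, but the sign-off returned no verdict.

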